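# Tap three perfume caps home in order

### The arm

A 7-joint arm with a two-finger parallel gripper is mounted at the origin on the work surface. World frame = base frame: x ahead of the robot, y to its left, z up, the work surface at z = 0. Lengths are in m, angles in rad, forces in N, time in s.
With the tool pointing down it reaches from about 0.425 to 0.95 m from the base axis. Payload 4.7 kg.
Tool frame: the origin (TCP) lies on the centre line of the jaws, within the pads' length; the fingertips stand 17 mm ahead of it and the grasp point (between the pads) lies 2 mm behind it (arm.finger_overhang is the distance from the TCP to the fingertips, in m); z points along the fingers, y is the line along which they close (so a half turn about z gives the same grasp; the last joint's range is limited). The gripper opens to 85 mm and grips with 20 to 120 N. Pads are 22 mm wide; open, the fingers measure 114 mm over their backs; the gripper's body (76 mm by 85 mm) begins 54 mm behind the grasp point. The pads swing forward as they close: fully open they stand 13 mm farther back than shut.
Start: joints at [1.128, 0.469, -0.049, 1.532, 0.024, 1.141, -0.082], TCP at [0.271, -0.618, 0.248] pointing down, gripper open.
Joint ranges: [-2.59, 2.59], [-0.33, 1.99], [-1.39, 1.29], [0.1, 2.45], [-1.04, 4.18], [0.21, 1.99], [-2.66, 2.66]. Speed limits (rad/s): [2.57, 2.57, 3.14, 3.14, 3.14, 3.14, 3.14].

### API

Orientations are given as [roll, pitch, yaw] about the fixed x, y, z axes, in that order (R = Rz(yaw) Ry(pitch) Rx(roll)).
In Python, from bench import arm gives the robot as it stands.
- The arm moves only by the shell command python3 -m handwheel 'ROWS' [FORCE]. ROWS is text: rows parted by semicolons, each of 5 numbers parted by spaces: the shift along the tool's x, y, z scaled (see below), then the turn about the tool's z scaled (see below), then the closure, from 0 (fully open) to 1 (shut). A call has 1 to 5 rows; each row shifts and turns the commanded pose from where the row before left it, along the tool's axes as they then stand; what a row does not reach is not made up. The controller multiplies each number of a shift by 0.04 m and each number of a turn by 0.1 rad. A row lasts 1/12 s, in which the tool goes at most 41.7 mm and 7.16 degrees, less where a joint would pass 70% of its speed; a pose out of reach is approached as far as the arm can. A call with a number of a shift or a turn outside -1 to 1 is refused whole. A call with a gripper value outside its range is refused whole. The fingers move at their own pace and stop on an object; FORCE is the grip in N (left out, the last holds). Time passes only in rows, so rows that do not move let the fingers close. It gives the time, the measured TCP pose, the force, the opening and the grip force at its end, in the units of the state.
- arm.state(): the state, without advancing time (a new reading comes with each control period).
- arm.snapshot(name): name is "side" or "top" or "wrist"; returns (picture, depth): 384x512x3 uint8, blue, green, red; 384x512 float32, m along the optical axis (not along the pixel's ray), 0 where there is no reading.
- arm.get_calibration(name): a dict with "vfov" (degrees; the focal length in pixels is half the picture's height over the tangent of half this angle, whatever the lens; pixels are square), "cx", "cy" (the principal point, pixels), "dist" ([k1, k2, p1, p2, k3] as OpenCV has them; the pictures are not rectified), "rvec" (rotation vector, rad) and "tvec" (3), from world to camera coordinates, as OpenCV has them. Camera axes: x right, y down, z forward; pixel columns grow to the right and rows downward; lengths in m; the calibration is good to about 2 mm. A picture is of the moment at which its call begins: read the wrist's pose just before it. get_calibration takes no time and is no camera call; for the wrist camera it gives the pose at the moment of the call.
- arm.finish_job(): hands the job in; it is judged then, once.
The state is a dict: "t": time; "qpos": joint angles; "joint_vel": joint speeds; "joint_efforts": joint torques, N m; "tool_pos": TCP position; "ee_rot": TCP orientation; "ft_force": force on the tool from outside, world axes, zero at the start; "torque": the same for the moment, N m; "width": finger opening in m; "grasp_force": force on a finger pad.
Only numpy, scipy, OpenCV 4.12 (cv2) and the standard library are available. Lean on these libraries where they do the work, as an engineer would, in place of code of your own. Each camera call takes 0.05 s, during which the arm holds its last target. There are 200 camera calls.

### The job

Three glass perfume bottles stand on the orange mat with their caps sitting proud on the necks. Using your fingertips, gently press each cap straight down until it is fully home: the gold one first, then the black, then the green. Nothing is to be picked up: do not lift, tip or shift the bottles, leave everything else where it is, and move clear at the end.

Things in the scene. Friction and masses are not known exactly. Their poses are not given: they have to be found in the camera images.
- mat: flat orange rubber mat fixed on the bench, 300 mm (x) by 420 mm (y) by 4 mm thick; origin at the centre of its underside, z up. All the loose things stand on it.
- bottle_gold: rectangular clear glass perfume bottle, 42 mm (x) by 60 mm (y) and 85 mm tall without neck, 200 to 350 g, standing loose on the mat; origin at the centre of its underside, z up. It carries the gold cap on its neck.
- cap_gold_top (a point): centre of the flat top of the round gold cap, 30 mm diameter, 30 mm tall, sliding on the bottle's neck. The cap's top 8 mm are a springy crown (25 to 27 mm wide) that sinks up to 6 mm into the cap at 2.2 N per mm and springs back: a push of 6 to 8 N surely has the cap home. The point lies at first 126 mm above the bottle's underside (up to 2 mm less), 116 mm when home, unpressed
- cap_gold (a joint): how far the gold cap has been pushed down its bottle's neck, in m: 0 to 0.002 at first (standing 10 mm proud, bare steel collar showing below it), 0.010 fully home against its stop. It moves against about 3 N of friction (some 15 N per m/s more with speed) and stays where it is left.
- bottle_black: round clear glass perfume bottle, 52 mm diameter and 70 mm tall without neck, 200 to 350 g, standing loose on the mat; origin at the centre of its underside, z up. It carries the black cap on its neck.
- cap_black_top (a point): centre of the flat top of the round black cap, 30 mm diameter, 30 mm tall, sliding on the bottle's neck. The cap's top 8 mm are a springy crown (25 to 27 mm wide) that sinks up to 6 mm into the cap at 2.2 N per mm and springs back: a push of 6 to 8 N surely has the cap home. The point lies at first 111 mm above the bottle's underside (up to 2 mm less), 101 mm when home, unpressed
- cap_black (a joint): how far the black cap has been pushed down its bottle's neck, in m: 0 to 0.002 at first (standing 10 mm proud, bare steel collar showing below it), 0.010 fully home against its stop. It moves against about 3 N of friction (some 15 N per m/s more with speed) and stays where it is left.
- bottle_green: square clear glass perfume bottle, 46 by 46 mm and 100 mm tall without neck, 200 to 350 g, standing loose on the mat; origin at the centre of its underside, z up. It carries the green cap on its neck.
- cap_green_top (a point): centre of the flat top of the square dark green cap, 28 by 28 mm, 30 mm tall, sliding on the bottle's neck. The cap's top 8 mm are a springy crown (25 to 27 mm wide) that sinks up to 6 mm into the cap at 2.2 N per mm and springs back: a push of 6 to 8 N surely has the cap home. The point lies at first 141 mm above the bottle's underside (up to 2 mm less), 131 mm when home, unpressed
- cap_green (a joint): how far the green cap has been pushed down its bottle's neck, in m: 0 to 0.002 at first (standing 10 mm proud, bare steel collar showing below it), 0.010 fully home against its stop. It moves against about 3 N of friction (some 15 N per m/s more with speed) and stays where it is left.
- open_bottle: bystander: round clear glass bottle without cap, 48 mm diameter, 83 mm tall with its 20 mm wide neck; origin at the centre of its underside
- jar: bystander: amber glass jar with a red lid, 52 mm diameter, 60 mm tall; origin at the centre of its underside
- spare_cap: bystander: loose white cap standing on the mat, 30 mm diameter, 30 mm tall; origin at the centre of its underside
- marker: bystander: grey marker pen with a black end lying along its own y, 130 mm long, 16 mm thick; origin at its middle, on the underside
There are look-alikes about, which are no part of the job. What is shaped like the bottle_black but blue is not meant.

How it is judged:
By the outcome, as a careful person would: the job done as asked, in the order asked, and still so for the second after the job is handed in, with the robot touching nothing.
It also fails if it takes over 45 s, if anything falls off the work surface, if the arm or the gripper's body presses on something with over 40 N, if the wrist force passes 120 N, or if a joint passes its speed limit or range.

## Working session

There is one attempt and no reset: what is moved stays moved. The work goes in short steps, Python scripts to look and compute and a shell command to move; the robot and the scene stay as the last step left them, time stands still between calls to the robot, and variables do not carry over. Pictures are saved under pics/ and viewed, at most 10 in all, crops included, and the job is handed in when it is done.

```bash
mkdir -p pics; cat > h.py <<'E'
import numpy as np, cv2
from bench import arm
def cal(n):
    c=arm.get_calibration(n); f=192/np.tan(np.radians(c["vfov"])/2)
    K=np.array([[f,0,c["cx"]],[0,f,c["cy"]],[0,0,1]]); R=cv2.Rodrigues(np.array(c["rvec"],float))[0]
    return K,np.array(c["dist"],float),R,np.array(c["tvec"],float).ravel()
def world(C,uv,d):
    K,D,R,t=C; p=cv2.undistortPoints(np.float64(uv).reshape(-1,1,2),K,D).reshape(-1,2)
    X=np.c_[p,np.ones(len(p))]*np.reshape(d,(-1,1)); return (X-t)@R
def plane(C,uv,z):
    o=world(C,uv,np.zeros(len(np.reshape(uv,(-1,2))))); a=world(C,uv,np.ones(len(o)))
    return o+(a-o)*((z-o[:,2])/(a-o)[:,2])[:,None]
def cloud(C,dep):
    v,u=np.mgrid[:384,:512]; return world(C,np.c_[u.ravel(),v.ravel()],dep.ravel()).reshape(384,512,3)
E
python3 - <<'E'
from h import *
for n in("top","side"):
    im,d=arm.snapshot(n); cv2.imwrite(f"pics/{n}.png",im); np.savez(f"{n}.npz",im=im,d=d)
    C=cal(n); print(n,-C[2].T@C[3], C[0][0,0], (d>0).mean())
s=arm.state(); print(s["t"],s["tool_pos"],s["ee_rot"],s["width"],s["ft_force"])
E
```

```text
top [0.48162986 0.11078865 1.1533349 ] 437.1487333595606 0.9961293538411459
side [0.30947302 0.65670255 0.87569339] 479.55698355517035 0.9960123697916666
0.1 [ 0.2712154  -0.61757498  0.2473719 ] [-3.13984780e+00  7.12431174e-05  4.13793250e-01] 0.08540613241514097 [-0.48561416  0.59603357  0.99947567]
```

View pics/top.png

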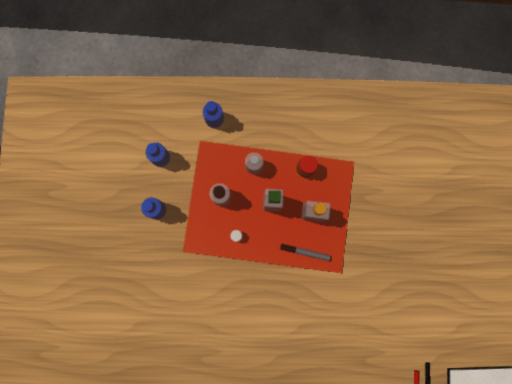

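View pics/side.png

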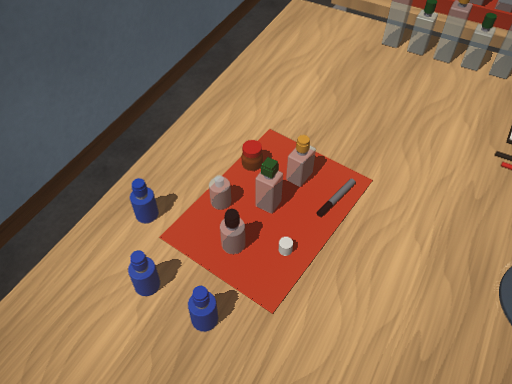

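Top view: the caps are gold (320,209), green (274,197) and black (219,192). In the side view they are at (303,144), (270,168) and (232,218). The black-bottle shape also appears in blue at side (140,195), (140,270) and (200,305), which is excluded by colour. The black-capped clear round bottle on the mat is the one meant. The shelf bottles at top right are off the mat.

```bash
python3 - <<'E'
from h import *
S={n:np.load(n+".npz") for n in("top","side")}; C={n:cal(n) for n in S}
P={n:cloud(C[n],S[n]["d"]) for n in S}
seed={"gold":((320,209),(303,140)),"black":((219,192),(232,213)),"green":((274,197),(270,165))}
fp=lambda n,X:cv2.projectPoints(X.reshape(1,3),cv2.Rodrigues(C[n][2])[0],C[n][3],C[n][0],C[n][1])[0].ravel()
for k,uvs in seed.items():
    uv=[]
    for n,(u,v) in zip(S,uvs):
        p=P[n][v-16:v+17,u-16:u+17].reshape(-1,3); im=S[n]["im"][v-16:v+17,u-16:u+17].astype(int)
        b,g,r=im[...,0],im[...,1],im[...,2]
        m={"gold":(r>120)&(g>70)&(b<60)&(g>.45*r),"black":(im.max(2)<60),"green":(g>r+15)&(g>b+15)}[k]
        z=p[:,2]; mm=m.ravel()&(z>.09)
        zt=np.percentile(z[mm],85); top=mm&(abs(z-zt)<.005)
        q=p[top]; vv,uu=np.nonzero(top.reshape(33,33))
        mid=np.array([uu.mean()+u-16,vv.mean()+v-16]); uv.append(mid)
        print(k,n,mm.sum(),top.sum(),"zt",zt.round(4),"xyz med",np.median(q,0).round(4),"ext",np.ptp(q,0).round(3),"px",mid.round(1))
    # triangulate
    o=[world(C[n],x,[0])[0] for n,x in zip(S,uv)]; dd=[world(C[n],x,[1])[0]-a for n,x,a in zip(S,uv,o)]
    A=np.c_[dd[0],-dd[1]]; s=np.linalg.lstsq(A,o[1]-o[0],rcond=None)[0]
    a,b=o[0]+s[0]*dd[0],o[1]+s[1]*dd[1]; print("  tri",((a+b)/2).round(4),"gap mm",(1e3*np.linalg.norm(a-b)).round(1))
# all tall stuff near
im=S["top"]["im"]; m=(im[...,2]>130)&(im[...,1]<50)&(im[...,0]<50)
print("mat z",np.median(P["top"][m][:,2]).round(4), "side", np.median(P["side"][(S["side"]["im"][...,2]>150)&(S["side"]["im"][...,1]<70)][:,2]).round(4))
c=cv2.resize(S["side"]["im"][110:300,120:380],None,fx=3,fy=3,interpolation=2); cv2.imwrite("pics/crop.png",c)
E
```

```text
gold top 127 94 zt 0.1314 xyz med [ 0.5813 -0.0597  0.1295] ext [0.026 0.024 0.009] px [320.  207.6]
gold side 170 87 zt 0.1297 xyz med [ 0.5783 -0.0535  0.1291] ext [0.025 0.026 0.008] px [302.9 139.8]
  tri [ 0.5823 -0.0612  0.121 ] gap mm 1.1
black top 91 79 zt 0.1158 xyz med [0.6199 0.1806 0.1146] ext [0.022 0.022 0.009] px [218.6 191.4]
black side 221 123 zt 0.1161 xyz med [0.6178 0.1888 0.1148] ext [0.026 0.027 0.007] px [231.3 214.5]
  tri [0.6212 0.1824 0.1047] gap mm 1.8
green top 98 97 zt 0.1452 xyz med [0.6063 0.0501 0.1432] ext [0.021 0.024 0.008] px [274.2 195.7]
green side 198 110 zt 0.1443 xyz med [0.6058 0.0555 0.1432] ext [0.024 0.028 0.007] px [269.1 163.1]
  tri [0.6082 0.0493 0.1362] gap mm 0.8
mat z 0.0076 side 0.0043
```

View pics/crop.png

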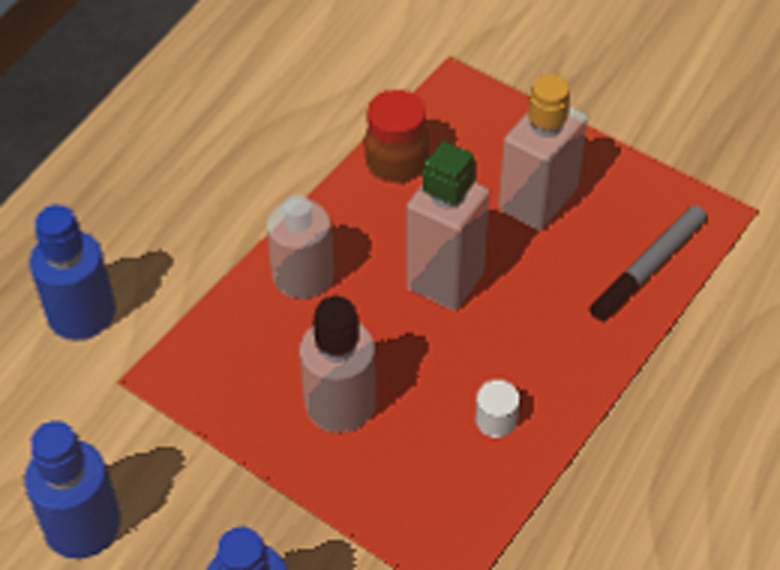

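The crop confirms it: the three clear bottles with gold (550,100), green (450,170) and black (335,325) caps stand on the mat, and the blue look-alikes are off it. The heights of 0.130, 0.115 and 0.144 m agree with the text. I'll move towards gold with the fingers shut and refine with the wrist camera.

```bash

python3 -m handwheel '0 0 0 0 1; 0.7 -0.53 0 0 1; 0.7 -0.53 0 0 1; 0.7 -0.53 0 0 1; 0.7 -0.53 0 0 1' 20
python3 -m handwheel '0.7 -0.53 0 0 1; 0.7 -0.53 0 0 1; 0.7 -0.53 0 0 1; 0.7 -0.53 0 0 1; 0.7 -0.53 0 0 1'
python3 -m handwheel '0.7 -0.53 0 0 1; 0.7 -0.53 0 0 1; 0.7 -0.53 0 0 1; 0.7 -0.53 0 0 1; 0 0 0 0 1'
python3 - <<'E'
from h import *
s=arm.state();C=cal("wrist");im,d=arm.snapshot("wrist");cv2.imwrite("pics/w1.png",im)
print(s["tool_pos"],s["ee_rot"],s["width"],arm.finger_overhang,-C[2].T@C[3],C[2][2])
E
```

```text
t: 0.52
tool_pos: [0.3403, -0.4939, 0.248]
ee_rot: [-3.141, -0.0, 0.413]
ft_force: [1.4, -0.1, 0.4]
width: 0.0254
grasp_force: 0.0
t: 0.93
tool_pos: [0.4259, -0.3404, 0.2483]
ee_rot: [3.141, 0.0, 0.414]
ft_force: [0.5, -0.2, -0.3]
width: 0.0001
grasp_force: 0.0
t: 1.35
tool_pos: [0.4976, -0.211, 0.2486]
ee_rot: [-3.139, -0.004, 0.426]
ft_force: [0.1, -0.2, 0.6]
width: -0.0005
grasp_force: 0.0
[ 0.49760018 -0.2110302   0.2486    ] [-3.13901729 -0.00407739  0.42589555] -0.0005406271040857429 0.017 [ 0.56140765 -0.18268304  0.37384843] [-0.25207047 -0.11290134 -0.96110029]
```

View pics/w1.png

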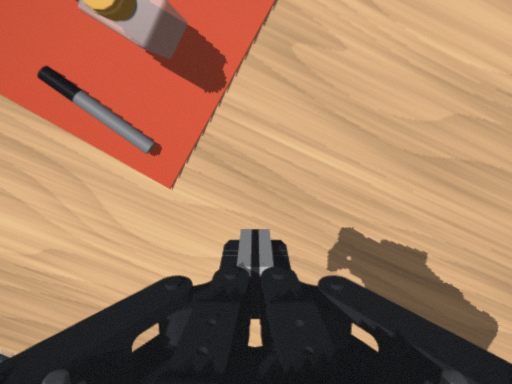

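The wrist view shows the gold cap at (108,5), at the top edge of the frame. I'll move closer and measure.

```bash
cat > w.py <<'E'
import sys; from h import *
k,zs=sys.argv[1],float(sys.argv[2]); s=arm.state(); C=cal("wrist"); im,d=arm.snapshot("wrist"); cv2.imwrite(sys.argv[3],im)
P=cloud(C,d); i=im.astype(int); b,g,r=i[...,0],i[...,1],i[...,2]
m={"gold":(r>100)&(g>.45*r)&(b<.35*r),"black":i.max(2)<60,"green":(g>r+12)&(g>b+12)}[k]&(abs(P[...,2]-zs)<.03)&(d>0)
m[215:]=False if k=="black" else m[215:]
n,L,st,ce=cv2.connectedComponentsWithStats(m.astype(np.uint8)); j=1+np.argmax(st[1:,4]); m=L==j
zt=np.percentile(P[m][:,2],80); t=m&(abs(P[...,2]-zt)<.003); q=P[t]; v,u=np.nonzero(t)
mid=(q[:,:2].min(0)+q[:,:2].max(0))/2
uv,rad=cv2.minEnclosingCircle(np.float32(np.c_[u,v])); pp=plane(C,uv,zt)[0]
print(k,"n",t.sum(),"zt",zt.round(4),"med",np.median(q,0).round(4),"mid",mid.round(4),"ext",np.ptp(q,0).round(4),"circ px",np.round(uv,1),"ray",pp.round(4))
R=cv2.Rodrigues(np.array([0,0,s["ee_rot"][2]]))[0]; dv=pp-s["tool_pos"]
print("tool",s["tool_pos"].round(4),s["ee_rot"].round(3),"shift units x,y",((R.T@dv)*[1,-1,-1]/.04).round(3)[:2],"tip gap mm",1e3*(s["tool_pos"][2]-.017-zt),s["t"],s["ft_force"].round(1))
E
python3 -m handwheel '0.6 -0.55 0 0 1; 0.6 -0.55 0 0 1; 0.6 -0.55 0 0 1; 0 0 0 0 1; 0 0 0 0 1'
python3 w.py gold 0.13 pics/w2.png
```

```text
t: 1.82
tool_pos: [0.5336, -0.1288, 0.2482]
ee_rot: [-3.141, 0.0, 0.417]
ft_force: [-1.2, -1.0, -0.2]
width: -0.0003
grasp_force: 0.0
gold n 1 zt 0.1142 med [ 0.5873 -0.0721  0.1155] mid [ 0.5873 -0.0721] ext [0. 0. 0.] circ px [214.  89.] ray [ 0.5872 -0.072   0.1142]
tool [ 0.5336 -0.1288  0.2482] [-3.141  0.     0.417] shift units x,y [ 1.802 -0.756] tip gap mm 116.96582808468422 1.8167 [-1.2 -1.  -0.2]
```

View pics/w2.png

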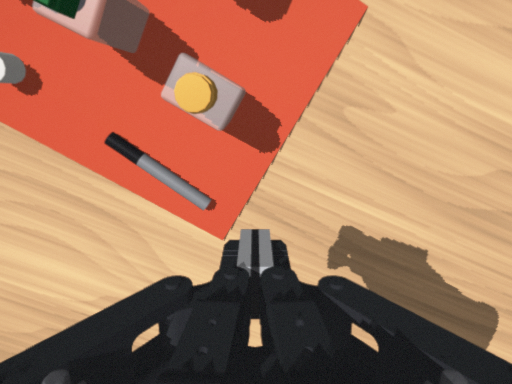

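Gold cap top is at (193,90), with its bottle around it. The mask was too tight, so I'll probe the values.

```bash
python3 - <<'E'
from h import *
im,d=arm.snapshot("wrist");P=cloud(cal("wrist"),d)
for uv in((193,90),(186,85),(212,95),(215,105),(300,100),(150,200)): print(uv,im[uv[1],uv[0]],P[uv[1],uv[0]].round(4))
E
sed -i 's/(b<.35\*r)/(b<.45*r)\&(g<.85*r)/' w.py; python3 w.py gold 0.13 pics/w2b.png
```

```text
(193, 90) [ 99 192 241] [ 0.5805 -0.0634  0.1284]
(186, 85) [100 196 242] [ 0.5817 -0.0579  0.1294]
(212, 95) [ 40  81 106] [ 0.5818 -0.0754  0.1126]
(215, 105) [158 161 178] [ 0.5739 -0.0781  0.0892]
(300, 100) [ 68  95 226] [ 0.6087 -0.153   0.0032]
(150, 200) [ 69  96 224] [ 0.4346 -0.0402  0.0034]
gold n 1102 zt 0.1289 med [ 0.5792 -0.0605  0.1285] mid [ 0.579  -0.0604] ext [0.0261 0.0256 0.0051] circ px [188.5  90. ] ray [ 0.5792 -0.0606  0.1289]
tool [ 0.5326 -0.1317  0.248 ] [3.141e+00 1.000e-03 4.120e-01] shift units x,y [ 1.779 -1.162] tip gap mm 102.11646007946942 1.9167 [ 1.2 -1.1  0.5]
```

```bash

python3 -m handwheel '0.6 -0.38 0 0 1; 0.6 -0.38 0 0 1; 0.6 -0.38 0 0 1; 0 0 0.7 0 1; 0 0 0.7 0 1'
python3 -m handwheel '0 0 0.7 0 1; 0 0 0 0 1; 0 0 0 0 1; 0 0 0 0 1'
python3 - <<'E'
from h import *
im,d=arm.snapshot("wrist"); s=arm.state(); im2,_=arm.snapshot("side")
L=cv2.resize(im[130:330,156:356],None,fx=2,fy=2); R=cv2.resize(im2[60:190,240:370],(400,400))
cv2.imwrite("pics/g1.png",np.hstack([L,R]))
q=[]
for _ in range(4): s=arm.state();q.append(s["tool_pos"]);arm.snapshot("top")
print(np.mean(q,0),s["ft_force"],s["t"])
E
```

```text
t: 2.38
tool_pos: [0.5828, -0.0591, 0.1933]
ee_rot: [3.139, -0.005, 0.414]
ft_force: [-0.6, -1.0, -1.0]
width: -0.0
grasp_force: 0.0
t: 2.72
tool_pos: [0.5818, -0.0604, 0.1658]
ee_rot: [3.14, -0.002, 0.412]
ft_force: [-0.2, 0.4, 0.5]
width: 0.0001
grasp_force: 0.0
[ 0.58195278 -0.05966441  0.16621931] [-0.41540383 -0.48020038 -0.65557826] 2.9667
```

View pics/g1.png

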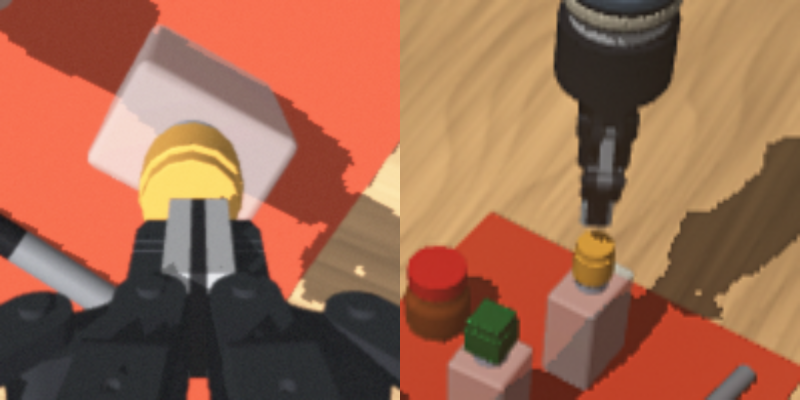

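The fingertips are about 20 mm above the gold cap and slightly to the right of its centre. I'll nudge them over and press.

```bash

python3 -m handwheel '-0.04 -0.04 0.2 0 1; 0 0 0.2 0 1; 0 0 0.05 0 1; 0 0 0.05 0 1; 0 0 0 0 1'
python3 -m handwheel '0 0 0.05 0 1; 0 0 0.05 0 1; 0 0 0 0 1; 0 0 0 0 1'
```

```text
t: 3.43
tool_pos: [0.5784, -0.0583, 0.1438]
ee_rot: [-3.141, 0.001, 0.414]
ft_force: [-1.4, -0.6, 2.0]
width: 0.0001
grasp_force: 1.1
t: 3.77
tool_pos: [0.5787, -0.0583, 0.1402]
ee_rot: [-3.141, 0.0, 0.414]
ft_force: [-0.1, 0.3, 2.0]
width: -0.0
grasp_force: 1.2
```

```bash

python3 -m handwheel '0 0 0.05 0 1; 0 0 0.05 0 1; 0 0 0 0 1; 0 0 0 0 1'
python3 -m handwheel '0 0 0.05 0 1; 0 0 0 0 1; 0 0 0 0 1'
```

```text
t: 4.1
tool_pos: [0.5787, -0.0584, 0.1361]
ee_rot: [-3.141, 0.0, 0.414]
ft_force: [-1.6, -0.3, 2.6]
width: -0.0
grasp_force: 1.2
t: 4.35
tool_pos: [0.5789, -0.0584, 0.1346]
ee_rot: [3.141, -0.0, 0.414]
ft_force: [-1.5, 0.4, 5.3]
width: 0.0
grasp_force: 2.8
```

```bash

python3 -m handwheel '0 0 0.03 0 1; 0 0 0 0 1; 0 0 0 0 1'
python3 -m handwheel '0 0 0.02 0 1; 0 0 0 0 1; 0 0 0 0 1'
```

```text
t: 4.6
tool_pos: [0.5792, -0.0584, 0.1339]
ee_rot: [3.141, -0.001, 0.414]
ft_force: [-2.7, 0.4, 8.1]
width: -0.0002
grasp_force: 3.7
t: 4.85
tool_pos: [0.5793, -0.0584, 0.1333]
ee_rot: [3.141, -0.001, 0.414]
ft_force: [-3.3, 0.9, 8.1]
width: 0.0001
grasp_force: 4.3
```

```bash

python3 -m handwheel '0 0 -0.3 0 1; 0 0 -0.8 0 1; 0 0 -0.8 0 1; 0 0 -0.8 0 1; -0.8 0 0 0 1'
python3 -m handwheel '-0.8 0 0 0 1; 0 0 0 0 1; 0 0 0 0 1'
python3 w.py gold 0.12 pics/w3.png
python3 - <<'E'
from h import *
im,d=arm.snapshot("side");o=np.load("side.npz")["im"]
cv2.imwrite("pics/s2.png",np.hstack([cv2.resize(i[110:210,255:355],(400,400),interpolation=2) for i in (o,im)]))
E
```

```text
t: 5.27
tool_pos: [0.5573, -0.0683, 0.2475]
ee_rot: [3.136, -0.017, 0.419]
ft_force: [1.8, 0.2, 0.7]
width: -0.0001
grasp_force: 0.0
t: 5.52
tool_pos: [0.5191, -0.0854, 0.2407]
ee_rot: [3.14, -0.0, 0.411]
ft_force: [0.7, -0.1, 0.2]
width: 0.0
grasp_force: 0.0
gold n 1073 zt 0.1198 med [ 0.579  -0.0597  0.1193] mid [ 0.5788 -0.0599] ext [0.0262 0.0263 0.0049] circ px [254.5  98.7] ray [ 0.5792 -0.0597  0.1198]
tool [ 0.5191 -0.0854  0.2407] [ 3.14  -0.     0.411] shift units x,y [1.634 0.012] tip gap mm 103.87632988309964 5.5167 [ 0.7 -0.1  0.2]
```

View pics/s2.png

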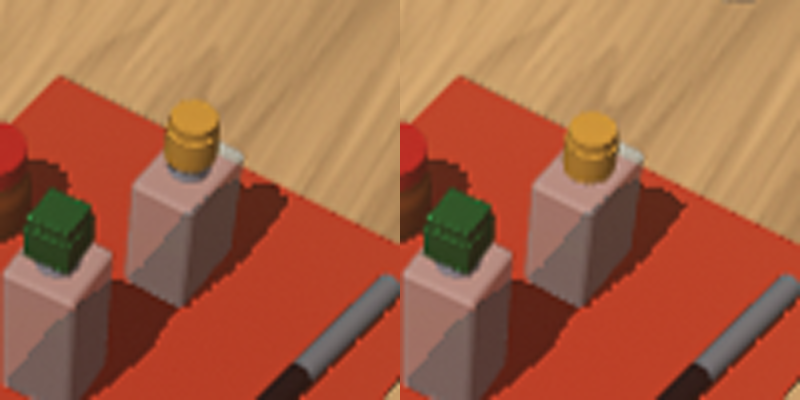

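Gold is home: the collar has disappeared, the top is at 0.1198 m, and the bottle has not moved. Next is black.

```bash

python3 -m handwheel '0.5 -0.73 0 0 1; 0.5 -0.73 0 0 1; 0.5 -0.73 0 0 1; 0.5 -0.73 0 0 1; 0.5 -0.73 0 0 1'
python3 -m handwheel '0.5 -0.73 0 0 1; 0.5 -0.73 0 0 1; 0 0 0 0 1; 0 0 0 0 1; 0 0 0 0 1'
python3 w.py black 0.115 pics/w4.png; python3 w.py black 0.115 pics/w4b.png; python3 w.py black 0.115 pics/w4c.png
```

```text
t: 6.03
tool_pos: [0.554, 0.0924, 0.2402]
ee_rot: [-3.141, -0.001, 0.415]
ft_force: [-0.3, 0.4, -1.0]
width: 0.0003
grasp_force: 0.0
t: 6.45
tool_pos: [0.5665, 0.1594, 0.2397]
ee_rot: [3.141, 0.001, 0.414]
ft_force: [-0.5, -0.5, 0.3]
width: -0.0002
grasp_force: 0.0
black n 987 zt 0.1147 med [0.6187 0.1836 0.1142] mid [0.6186 0.1835] ext [0.026  0.0259 0.0042] circ px [252.7 109.3] ray [0.6189 0.1835 0.1147]
tool [0.5665 0.1594 0.2397] [3.141e+00 1.000e-03 4.140e-01] shift units x,y [ 1.441 -0.026] tip gap mm 108.00110021625252 6.45 [-0.5 -0.5  0.3]
black n 994 zt 0.1147 med [0.6188 0.1836 0.1141] mid [0.6186 0.1836] ext [0.0259 0.0258 0.0048] circ px [251.  108.8] ray [0.6188 0.1836 0.1147]
tool [0.5665 0.1583 0.2398] [3.141e+00 1.000e-03 4.130e-01] shift units x,y [ 1.449 -0.054] tip gap mm 108.10117301276173 6.5 [0.6 0.  0.3]
black n 991 zt 0.1147 med [0.6187 0.1836 0.1141] mid [0.6186 0.1837] ext [0.0258 0.0261 0.0042] circ px [250.1 108.4] ray [0.6188 0.1837 0.1147]
tool [0.5666 0.1578 0.24  ] [3.141e+00 1.000e-03 4.120e-01] shift units x,y [ 1.457 -0.071] tip gap mm 108.29409638980692 6.55 [1.  0.3 0.4]
```

View pics/w4.png

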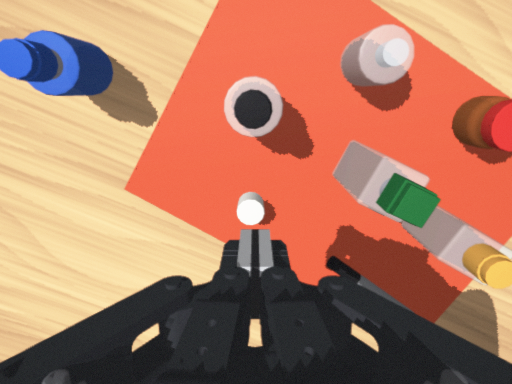

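Black cap at (253,109), round bottle on the mat; it matches the top-view estimate. The blue bottle at (50,60) is ignored.

```bash

python3 -m handwheel '0.73 -0.03 0 0 1; 0.73 -0.03 0 0 1; 0 0 0.8 0 1; 0 0 0.8 0 1; 0 0 0.7 0 1'
python3 -m handwheel '0 0 0 0 1; 0 0 0 0 1; 0 0 0 0 1; 0 0 0 0 1'
```

```text
t: 7.02
tool_pos: [0.6192, 0.1834, 0.1469]
ee_rot: [3.141, -0.0, 0.411]
ft_force: [-0.2, -0.1, -0.5]
width: 0.0002
grasp_force: 0.0
t: 7.35
tool_pos: [0.6202, 0.1852, 0.151]
ee_rot: [3.141, -0.005, 0.413]
ft_force: [0.3, 0.3, -0.5]
width: 0.0002
grasp_force: 0.0
```

```bash

python3 -m handwheel '-0.02 0.01 0.15 0 1; 0 0 0.15 0 1; 0 0 0.05 0 1; 0 0 0.05 0 1; 0 0 0.05 0 1'
python3 -m handwheel '0 0 0.05 0 1; 0 0 0.05 0 1; 0 0 0 0 1; 0 0 0 0 1'
python3 -m handwheel '0 0 0.05 0 1; 0 0 0.05 0 1; 0 0 0 0 1; 0 0 0 0 1'
```

```text
t: 7.77
tool_pos: [0.618, 0.1842, 0.1303]
ee_rot: [3.141, 0.0, 0.414]
ft_force: [-0.8, -0.2, 3.1]
width: -0.0001
grasp_force: 1.5
t: 8.1
tool_pos: [0.6181, 0.1842, 0.1263]
ee_rot: [3.141, 0.0, 0.414]
ft_force: [-0.7, -0.5, 1.4]
width: -0.0001
grasp_force: 1.1
t: 8.43
tool_pos: [0.618, 0.1842, 0.1221]
ee_rot: [3.142, 0.0, 0.414]
ft_force: [-0.7, 0.2, 2.9]
width: -0.0004
grasp_force: 1.2
```

```bash

python3 -m handwheel '0 0 0.05 0 1; 0 0 0 0 1; 0 0 0 0 1'
python3 -m handwheel '0 0 0.05 0 1; 0 0 0 0 1; 0 0 0 0 1'
```

```text
t: 8.68
tool_pos: [0.6181, 0.1843, 0.1204]
ee_rot: [3.141, -0.0, 0.414]
ft_force: [-2.5, -0.7, 3.8]
width: 0.0001
grasp_force: 1.9
t: 8.93
tool_pos: [0.6183, 0.1844, 0.119]
ee_rot: [3.141, -0.001, 0.414]
ft_force: [-1.7, -2.3, 7.4]
width: -0.0001
grasp_force: 3.5
```

```bash

python3 -m handwheel '0 0 0.02 0 1; 0 0 0 0 1; 0 0 0 0 1'
python3 -m handwheel '0 0 -0.3 0 1; 0 0 -0.9 0 1; 0 0 -0.9 0 1; 0 0 -0.9 0 1; 0 0 0 0 1'
python3 -m handwheel '-0.61 0.57 0 0 1; -0.61 0.57 0 0 1; -0.61 0.57 0 0 1; -0.61 0.57 0 0 1; -0.61 0.57 0 0 1'
python3 -m handwheel '0 0 0 0 1; 0 0 0 0 1; 0 0 0 0 1; 0 0 0 0 1'
python3 w.py green 0.144 pics/w5.png; python3 w.py green 0.144 pics/w5b.png; python3 w.py black 0.105 pics/w5c.png
```

```text
t: 9.18
tool_pos: [0.6184, 0.1844, 0.1185]
ee_rot: [3.141, -0.001, 0.414]
ft_force: [-1.9, -1.5, 8.7]
width: -0.0
grasp_force: 4.0
t: 9.6
tool_pos: [0.6219, 0.1865, 0.2461]
ee_rot: [3.141, -0.015, 0.414]
ft_force: [0.9, 1.0, 1.0]
width: 0.0002
grasp_force: 0.0
t: 10.02
tool_pos: [0.5516, 0.0297, 0.2375]
ee_rot: [3.141, -0.001, 0.414]
ft_force: [0.1, -0.1, -0.2]
width: 0.0001
grasp_force: 0.0
t: 10.35
tool_pos: [0.5527, 0.0325, 0.2377]
ee_rot: [-3.141, -0.001, 0.416]
ft_force: [-0.4, -0.9, 0.6]
width: -0.0003
grasp_force: 0.0
green n 1466 zt 0.1432 med [0.6052 0.0502 0.1426] mid [0.6049 0.05  ] ext [0.0254 0.0253 0.0049] circ px [262.  115.5] ray [0.6055 0.0502 0.1432]
tool [0.5527 0.0325 0.2377] [-3.141e+00 -1.000e-03  4.160e-01] shift units x,y [1.386 0.129] tip gap mm 77.50333739703235 10.35 [-0.4 -0.9  0.6]
green n 1465 zt 0.143 med [0.6053 0.0502 0.1426] mid [0.6049 0.05  ] ext [0.0253 0.0255 0.0044] circ px [262.  115.5] ray [0.6054 0.0503 0.143 ]
tool [0.5526 0.0326 0.2376] [-3.141e+00 -1.000e-03  4.160e-01] shift units x,y [1.385 0.129] tip gap mm 77.51335856923889 10.4 [ 0.6  1.2 -0.6]
black n 273 zt 0.1035 med [0.6125 0.1748 0.1037] mid [0.6182 0.1789] ext [0.0254 0.0186 0.0057] circ px [102.7  18.4] ray [0.6185 0.1789 0.1035]
tool [0.5526 0.0325 0.2375] [-3.141e+00 -1.000e-03  4.160e-01] shift units x,y [ 2.987 -2.681] tip gap mm 117.02998692684193 10.45 [ 0.7  0.4 -0. ]
```

View pics/w5.png

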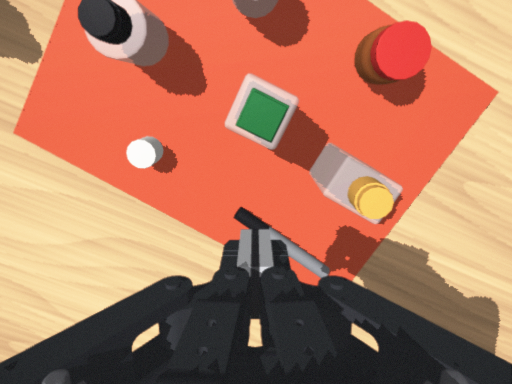

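Green cap at (262,115). Black now reads about 0.104 m, so it is home. Pressing green.

```bash

python3 -m handwheel '0.7 0.05 0 0 1; 0.69 0.05 0 0 1; 0 0 0.8 0 1; 0 0 0.8 0 1; 0 0 0 0 1'
python3 -m handwheel '0 0 0 0 1; 0 0 0 0 1; 0 0 0.1 0 1; 0 0 0.1 0 1; 0 0 0.05 0 1'
python3 -m handwheel '0 0 0.05 0 1; 0 0 0.05 0 1; 0 0 0 0 1; 0 0 0 0 1'
```

```text
t: 10.92
tool_pos: [0.6011, 0.0497, 0.1673]
ee_rot: [-3.138, 0.011, 0.416]
ft_force: [-1.7, 0.2, -0.8]
width: -0.0002
grasp_force: 0.0
t: 11.33
tool_pos: [0.6051, 0.0495, 0.1643]
ee_rot: [3.141, -0.002, 0.414]
ft_force: [0.3, -0.5, -0.4]
width: 0.0001
grasp_force: 0.0
t: 11.67
tool_pos: [0.6049, 0.0495, 0.1598]
ee_rot: [3.141, -0.0, 0.414]
ft_force: [-0.8, 0.2, 1.9]
width: 0.0002
grasp_force: 0.7
```

```bash

python3 -m handwheel '0 0 0.05 0 1; 0 0 0.05 0 1; 0 0 0 0 1; 0 0 0 0 1'
python3 -m handwheel '0 0 0.05 0 1; 0 0 0.05 0 1; 0 0 0 0 1; 0 0 0 0 1'
```

```text
t: 12.0
tool_pos: [0.6049, 0.0495, 0.1556]
ee_rot: [3.141, -0.0, 0.414]
ft_force: [-0.2, -0.0, 2.3]
width: -0.0
grasp_force: 1.2
t: 12.33
tool_pos: [0.6049, 0.0495, 0.1514]
ee_rot: [3.141, -0.0, 0.414]
ft_force: [-0.2, 0.3, 2.7]
width: 0.0001
grasp_force: 1.1
```

```bash

python3 -m handwheel '0 0 0.05 0 1; 0 0 0 0 1; 0 0 0 0 1'
python3 -m handwheel '0 0 0.04 0 1; 0 0 0 0 1; 0 0 0 0 1'
```

```text
t: 12.58
tool_pos: [0.6049, 0.0495, 0.1498]
ee_rot: [3.141, -0.0, 0.414]
ft_force: [-0.6, 0.5, 4.3]
width: -0.0001
grasp_force: 2.5
t: 12.83
tool_pos: [0.6051, 0.0495, 0.1487]
ee_rot: [3.141, -0.001, 0.414]
ft_force: [-1.3, -0.9, 7.5]
width: 0.0002
grasp_force: 3.7
```

```bash

python3 -m handwheel '0 0 0.02 0 1; 0 0 0 0 1; 0 0 0 0 1'
python3 -m handwheel '0 0 -0.3 0 1; 0 0 -0.8 0 1; 0 0 -0.8 0 1; 0 0 -0.8 0 1; 0 0 0 0 1'
python3 -m handwheel '-0.5 0.7 0 0 1; -0.5 0.7 0 0 1; -0.5 0.7 0 0 1; -0.5 0.7 0 0 1; -0.5 0.7 0 0 1'
python3 -m handwheel '-0.5 0.7 0 0 1; -0.5 0.7 0 0 1; 0 0 0 0 1; 0 0 0 0 1; 0 0 0 0 1'
python3 - <<'E'
from h import *
S={n:(np.load(n+".npz")["im"],arm.snapshot(n)) for n in("top","side")}
o,(im,d)=S["side"]; cv2.imwrite("pics/fin.png",np.hstack([cv2.resize(i[110:290,160:360],(400,360),interpolation=2) for i in(o,im)]))
P=cloud(cal("side"),d)
for k,(u,v) in {"gold":(303,140),"black":(232,213),"green":(270,165)}.items():
    print(k,np.percentile(P[v-3:v+12,u-5:u+6,2],95).round(4))
o,(im,d)=S["top"]; print("top diff px",[(n,int((cv2.absdiff(o,im).max(2)>40)[s].sum())) for n,s in {"mat":np.s_[140:275,183:356]}.items()])
s=arm.state();print(s["t"],s["tool_pos"])
E
```

```text
t: 13.08
tool_pos: [0.6051, 0.0496, 0.1482]
ee_rot: [3.141, -0.001, 0.414]
ft_force: [-0.9, -0.6, 9.1]
width: 0.0
grasp_force: 4.2
t: 13.5
tool_pos: [0.6079, 0.0507, 0.2622]
ee_rot: [3.138, -0.011, 0.414]
ft_force: [0.9, 0.5, 0.4]
width: -0.0002
grasp_force: 0.0
t: 13.92
tool_pos: [0.5686, -0.12, 0.2549]
ee_rot: [-3.141, 0.0, 0.414]
ft_force: [1.3, -0.8, 0.5]
width: 0.0001
grasp_force: 0.0
t: 14.33
tool_pos: [0.5553, -0.1854, 0.2548]
ee_rot: [-3.14, -0.0, 0.414]
ft_force: [0.3, 0.7, 0.3]
width: 0.0004
grasp_force: 0.0
gold 0.1218
black 0.1075
green 0.1365
top diff px [('mat', 48)]
14.4333 [ 0.55574923 -0.184292    0.25503513]
```

View pics/fin.png

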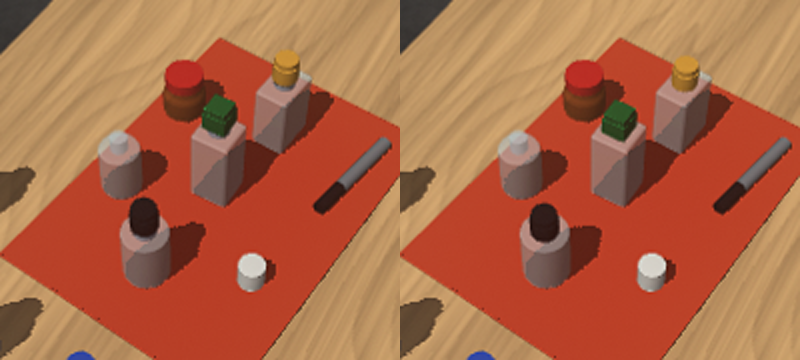

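Compared before and after, all three caps sit down with no collar showing, at the home heights. Nothing else has moved, and the arm is clear.

```bash
python3 -c "
from bench import arm; print(arm.finish_job())"
```

```text
the job is handed in; nothing more can be done
None
```

I pressed the gold, black and green caps home in that order; in the final camera check all three were down, nothing else had visibly moved and the arm was clear, and I handed the job in at about 14.4 s (no verdict came back).

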